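# Step the batch counter to its pointer

## Task

Another batch of pigment is mixed: with a fingertip, flick the paddles at the top of the batch counter's star wheel towards the robot, click by click, until the one wide T-ended paddle rests level with the fixed pointer bar at the wheel's side; count the clicks, for it must not run on to the click past the pointer. Grip nothing: the counter is only touched and stays standing where it is, and the jars, tools and tubs around it are left alone.

Things in the scene. Friction and masses are not known exactly. Their poses are not given: they have to be found in the camera images.
- counter: batch counter: a loose 3 kg grey stand, base plate 150 x 130 x 20 mm, with an eight-paddle aluminium star wheel between two cheeks and a grey click drum 64 mm across on its +y side. Origin: centre of the base's underside; x points to its far side (away from the robot, give or take its yaw), y along the axle, z up. Cheeks, drum and pointer reach at most 116 mm high, paddle tips 120 mm
- wheel (a joint): wheel turn, rad; grows as its top moves towards the robot (counter's -x). 0: wide paddle level to the far side (+x); 1.571: straight up; 2.356: at the pointer, the goal. It rests at clicks 0.785 (45 degrees) apart, with a paddle straight up at each, and starts at 0, 0.785 or 1.571. It can also turn back, and could run one click past the pointer
- axle (a point): centre of the wheel on its axle, 75 mm above the counter's origin. A push of about 3 N near a paddle's tip turns the wheel; once a paddle is more than half a click (22.5 degrees) on, the spring snaps it to the next rest; if less, it springs back
- wide_paddle (a point): middle of the outer edge of the wide paddle, 45 mm from the axle. The eight paddles are 5 mm thick flat blades from the 20 mm radius hub out to 45 mm radius, 24 mm wide along the axle; only this one has a T-shaped end, 54 mm wide and 9 mm deep
- pointer_tip (a point): tip of the fixed pointer: a 6 mm square steel bar that leaves the drum upwards and towards the robot at 45 degrees, 34 mm to the +y side of the wheel's middle, its tip 55 mm from the axle line and 114 mm above the bench
- jar: closed round jar of red earth pigment with a white cap, 60 mm wide, 85 mm high, beside the counter; origin at the centre of its underside; leave alone
- tub: small lidded pigment tub, 110 x 85 x 70 mm high, beyond the counter; origin at the centre of its underside; leave alone
- trowel: plastering trowel: steel blade 140 x 70 mm with a black bar handle 42 mm high above it, on the other side of the counter; origin on the underside near the blade's rear, blade along its x; leave alone
- bowl: white bowl, 120 mm wide, 50 mm high; origin at the centre of its underside; leave alone
- brush: hand brush lying down, under 40 mm high; leave alone
- swatches: stack of four plaster sample tiles, 70 x 70 x 36 mm high; origin at the centre of its underside; leave alone
- cup: grey plastic cup, 76 mm wide, 85 mm high; origin at the centre of its underside; leave alone
Not all that is in view belongs to the job. What is shaped like the counter but purple or red is not meant.

How it is judged:
On the way:
1. a finger touches the counter's wheel (contact force between the fingers and counter above 0.5 N), for 0.02 s.
At the end, for the whole second after the job is handed in: the wheel rests with its wide paddle at the pointer (joint 2.356 within 0.15 rad), the counter upright within 20 mm of where it stood, and every other thing within 30 mm of where it was (value of joint wheel between 2.206 and 2.506 rad and not (velocity of joint wheel above 0.2 rad/s or velocity of joint wheel below -0.2 rad/s) and distance of counter from where it was at the start of the episode below 0.02 m and angle between counter's own z axis and vertical below 0.06 rad and distance of each of jar, tub, trowel, bowl, brush, swatches, cup from where it was at the start of the episode below 0.03 m); the robot touches nothing.
It fails at once if the wheel runs past the pointer to the next click (value of joint wheel above 2.82 rad).
It fails at once if the counter is shoved, lifted or tipped (distance of counter from where it was at the start of the episode above 0.025 m or angle between counter's own z axis and vertical above 0.12 rad).
It fails at once if something else is lifted or moved (distance of any of jar, tub, trowel, bowl, brush, swatches, cup from where it was at the start of the episode above 0.04 m).
It also fails if it takes over 42 s, if anything falls off the work surface, if the arm or the gripper's body presses on something with over 40 N, if the wrist force passes 120 N, or if a joint passes its speed limit or range.

## Robot

A 6-joint arm with a two-finger parallel gripper is mounted at the origin on the work surface. World frame = base frame: x ahead of the robot, y to its left, z up, the work surface at z = 0. Lengths are in m, angles in rad, forces in N, time in s.
With the tool pointing down it reaches from about 0.35 to 0.975 m from the base axis. Payload 4.9 kg.
Tool frame: the origin (TCP) lies at the very end of the fingers, on their centre line; the grasp point (between the pads) lies 19 mm behind it (manip.grasp_offset is the distance from the TCP to the grasp point, in m); z points along the fingers, y is the line along which they close (so a half turn about z gives the same grasp; the last joint's range is limited). The gripper opens to 85 mm and grips with 20 to 120 N. Pads are 22 mm wide; open, the fingers measure 114 mm over their backs; the gripper's body (76 mm by 85 mm) begins 54 mm behind the grasp point. The pads swing forward as they close: fully open they stand 13 mm farther back than shut.
Start: joints at [1.189, 0.053, 1.613, -0, 1.476, -0.119], TCP at [0.162, 0.604, 0.231] pointing down, gripper open.
Joint ranges: [-3.01, 3.01], [-1.01, 2.22], [0.06, 2.58], [-1.02, 4.17], [0.09, 2.62], [-3.14, 3.14]. Speed limits (rad/s): [2.57, 2.57, 3.14, 3.14, 3.14, 3.14].

## Interface

Orientations are given as a unit quaternion [w, x, y, z].
In Python, from plant import manip, eyes, job_done, models gives the robot as it stands.
- The arm moves only by the tool servo_tool, never from a script. Its argument "motion" is one flat list of numbers, 5 for each row, row after row: the opening, from -1 (shut) to 1 (fully open), then the shift along the tool's x, y, z normalised to -1 to 1, where 1 is 120 mm, then the turn about the tool's z normalised to -1 to 1, where 1 is 45 degrees. A call has 1 to 5 rows; each row is the pose to reach, as a shift and turn from the pose commanded when the call began, along the tool's axes at that moment; what a row does not reach only later rows make up. A row lasts 1/8 s, in which the tool goes at most 62.5 mm and 10.7 degrees, less where a joint would pass 70% of its speed; a pose out of reach is approached as far as the arm can. A call with a number of a shift or a turn outside -1 to 1 is refused whole. A call with a gripper value outside its range is refused whole. The fingers move at their own pace and stop on an object; the grip force is fixed at half the most. Time passes only in rows, so rows that repeat a pose let the fingers close. It gives the time, the measured TCP pose, the force, the opening and the grip force at its end, in the units of the state.
- manip.state(): the state, without advancing time (a new reading comes with each control period).
- eyes.grab_frame(name): name is "scene" or "side" or "wrist"; returns (picture, depth): 384x512x3 uint8, red, green, blue; 384x512 float32, m along the optical axis (not along the pixel's ray), 0 where there is no reading.
- eyes.camera_params(name): a dict with "fov_y" (degrees; the focal length in pixels is half the picture's height over the tangent of half this angle, whatever the lens; pixels are square), "cx", "cy" (the principal point, pixels), "pose" (4x4, takes a point from camera to world coordinates); the wrist camera has in their place "T_tool_cam" (4x4, takes a point from camera to tool coordinates, whose origin is the TCP and whose axes are the flange's). Camera axes: x right, y up, looking along -z (the intrinsics and any distortion apply to the point x, -y, -z); pixel columns grow to the right and rows downward; lengths in m; the calibration is good to about 2 mm. A picture is of the moment at which its call begins: read the wrist's pose just before it. camera_params takes no time and is no camera call.
- job_done(): hands the job in; it is judged then, once.
Trained networks look in the newest picture that a camera, given by its name, has taken for a name from the list of things; names that differ only in an ending like _2 or _b are one class to them, and where a whole thing is asked for, a point or a joint stands for the part that bears it (a point fixed in the world has none). Each returns a list of dicts, best first, with "p" (0 to 1); they miss things now and then, are a little off and sometimes report something else, mostly with a low value. They report only what shows in the picture. A call takes as long as a camera call. They do not tell look-alikes from the thing itself.
- models.regions_of(camera, label): "mask" (384x512 bool, what is visible of it) and "pixel" ([column, row] in pixels, amid what is visible of it).
The state is a dict: "time": time; "joint_pos": joint angles; "joint_vel": joint speeds; "joint_efforts": joint torques, N m; "tool_pos": TCP position; "tool_rot": TCP orientation; "contact_force": force on the tool from outside, world axes, zero at the start; "ft_torque": the same for the moment, N m; "gripper_width": opening from 0.0 (shut) to 1.0 (fully open); "grasp_force": force on a finger pad.
Only numpy, scipy, OpenCV 4.12 (cv2) and the standard library are available. Lean on these libraries where they do the work, as an engineer would, in place of code of your own. Each camera call takes 0.05 s, during which the arm holds its last target. There are 200 camera calls.

## Working session

There is one attempt and no reset: what is moved stays moved. The work goes in short steps, Python scripts to look and compute and a tool call to move; the robot and the scene stay as the last step left them, time stands still between calls to the robot, and variables do not carry over. Pictures are saved under pics/ and viewed, at most 10 in all, crops included, and the job is handed in when it is done.

Besides the shell and the picture viewer there is one more tool, called as name(argument=value, ...), one argument or row to a line, values as JSON. servo_tool: Moves the arm, as the interface text tells. Its arguments: {"type":"object","properties":{"motion":{"type":"array","items":{"type":"number","minimum":-1,"maximum":1}}},"required":["motion"]}

```bash
mkdir -p pics; ls; cat > h.py <<'E'
import numpy as np, cv2
from plant import manip, eyes, job_done, models
def save(n,img): cv2.imwrite('pics/'+n+'.png',cv2.cvtColor(img,cv2.COLOR_RGB2BGR))
def cloud(cam,depth):
    p=eyes.camera_params(cam); f=192/np.tan(np.radians(p['fov_y'])/2)
    v,u=np.mgrid[:384,:512]
    c=np.stack([(u-p['cx'])/f*depth,-(v-p['cy'])/f*depth,-depth,np.ones_like(depth)],-1)
    T=p['pose'] if 'pose' in p else None
    return (c@np.array(T).T)[...,:3]
E
python3 - <<'E'
from h import *
for c in ['scene','side']:
    im,d=eyes.grab_frame(c); save(c,im); np.savez(c+'.npz',im=im,d=d)
    p=eyes.camera_params(c); print(c,{k:(np.round(v,3).tolist()) if k=='pose' else v for k,v in p.items()})
    P=cloud(c,d)
    for l in ['counter','wide_paddle','jar','tub','trowel']:
        for r in models.regions_of(c,l)[:3]:
            m=r['mask']&(d>0); print(l,round(r['p'],2),np.round(r['pixel']),m.sum(),np.round(np.median(P[m],0),3) if m.any() else '', np.round(P[m][:,2].max(),3) if m.any() else '')
print(manip.state())
E
cd pics; python3 -c "
import cv2,numpy as np
a=[cv2.imread(n+'.png') for n in('scene','side')]
cv2.imwrite('both.png',cv2.resize(np.hstack(a),(800,300)))"
```

```text
pics
scene {'fov_y': 53.16358362160434, 'cx': 257.22652082245975, 'cy': 197.85571361902925, 'pose': [[0.286, -0.829, 0.481, 1.076], [0.958, 0.253, -0.135, -0.211], [-0.01, 0.5, 0.866, 1.117], [0.0, 0.0, 0.0, 1.0]]}
counter 0.77 [285. 214.] 1645 [0.573 0.02  0.022] 0.123
counter 0.62 [198. 283.] 2219 [ 0.712 -0.28   0.022] 0.123
counter 0.52 [280. 260.] 1170 [ 0.7   -0.038  0.07 ] 0.076
wide_paddle 0.77 [316. 144.] 249 [0.364 0.203 0.09 ] 0.122
wide_paddle 0.69 [196. 277.] 367 [ 0.7   -0.283  0.094] 0.123
wide_paddle 0.55 [284. 208.] 246 [0.561 0.022 0.098] 0.123
jar 0.75 [335. 219.] 458 [0.635 0.15  0.078] 0.09
tub 0.65 [234. 210.] 753 [ 0.5   -0.133  0.006] 0.047
tub 0.58 [280. 255.] 1096 [ 0.701 -0.039  0.07 ] 0.076
trowel 0.67 [231. 214.] 824 [ 0.499 -0.134  0.006] 0.047
side {'fov_y': 47.05351963239759, 'cx': 249.23979379299354, 'cy': 186.67954288461692, 'pose': [[0.997, 0.043, -0.065, 0.444], [-0.078, 0.583, -0.809, -1.19], [0.003, 0.811, 0.585, 0.924], [0.0, 0.0, 0.0, 1.0]]}
counter 0.97 [255. 191.] 1497 [0.553 0.01  0.022] 0.121
counter 0.92 [310. 250.] 2363 [ 0.691 -0.298  0.
[... 442 characters left out ...]
[ 1.18898808e+00,  5.26906585e-02,  1.61287990e+00,  1.92156835e-05,
        1.47597093e+00, -1.18994850e-01]), 'joint_vel': array([ 9.23411374e-05,  1.69806222e-03, -6.53106599e-04,  2.09316022e-03,
       -2.04783189e-03, -2.55240237e-04]), 'joint_efforts': array([-1.33406644e-03, -3.93401957e+01, -3.70235717e+01, -3.16575015e-04,
        8.24421459e-04, -2.82918887e-05]), 'tool_pos': array([0.16236475, 0.60354035, 0.23132139]), 'tool_rot': array([-2.92828481e-06,  1.31029744e-01,  9.91378437e-01,  2.71506487e-05]), 'contact_force': array([0.63086056, 0.3068796 , 0.6936584 ]), 'ft_torque': array([0.04132289, 0.00038999, 0.02224278]), 'grasp_force': 0.0, 'gripper_width': 0.9977405137776368}
```

View pics/both.png

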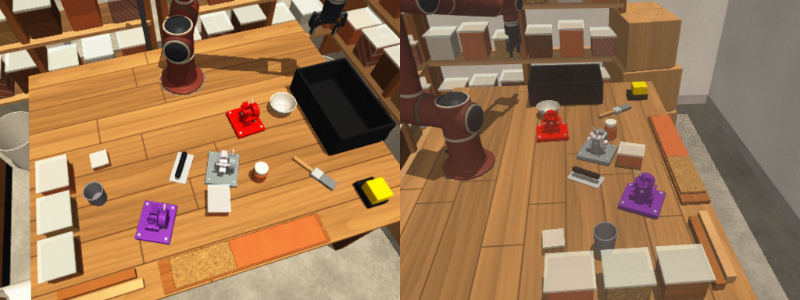

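The grey counter is at scene (285,214) and side (255,191). The look-alikes are the red one at scene (316,150) and the purple one at scene (198,283), so I choose grey. Next I check it in a close crop and fit its pose.

```bash
python3 - <<'E'
from h import *
Ps=[];
ims=[]
for c,(u,v) in {'scene':(285,212),'side':(255,185)}.items():
    z=np.load(c+'.npz'); im,d=z['im'],z['d']; P=cloud(c,d)
    ims.append(cv2.resize(im[v-38:v+38,u-38:u+38],(400,400),interpolation=cv2.INTER_CUBIC))
    hsv=cv2.cvtColor(im,cv2.COLOR_RGB2HSV)
    ok=(d>0)&(abs(P[...,0]-.567)<.12)&(abs(P[...,1]-.02)<.12)&(hsv[...,1]<70)
    b=P[ok&(abs(P[...,2]-.021)<.007)]
    n,lab,st,ce=cv2.connectedComponentsWithStats((ok&(P[...,2]>.013)).astype(np.uint8))
    k=lab[v,u]; 
    m=lab==k; b=P[m&(abs(P[...,2]-.021)<.006)]
    r=cv2.minAreaRect((b[:,:2]*1000).astype(np.float32)); print(c,m.sum(),len(b),r)
    h=P[m&(P[...,2]>.05)]; np.save(c+'_h.npy',P[m])
    print(cv2.minAreaRect((h[:,:2]*1000).astype(np.float32)))
save('crop',np.hstack(ims))
E
```

```text
scene 2120 1097 ((551.7191772460938, 26.64875030517578), (128.756103515625, 150.31829833984375), 65.8150405883789)
((610.00634765625, 0.8111114501953125), (85.05362701416016, 209.33331298828125), 58.61772155761719)
side 1398 819 ((552.7244873046875, 23.43824005126953), (133.16006469726562, 150.81707763671875), 66.34061431884766)
((557.0006103515625, 34.22827911376953), (72.98782348632812, 89.46784210205078), 61.23681640625)
```

View pics/crop.png

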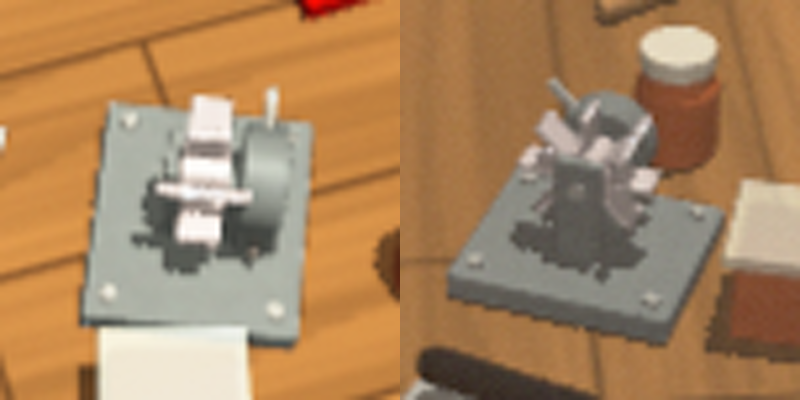

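The left crop shows the grey stand with its drum on +y and the T-end at about (205,190), near the top. The right crop shows the pointer bar at about (562,95), leaning towards the robot. I'll get the wheel angle from the cloud in the counter frame.

```bash
python3 - <<'E'
from h import *
a=np.radians(-24); c0=np.array([.5522,.025]); R=np.array([[np.cos(a),-np.sin(a)],[np.sin(a),np.cos(a)]])
for c in ['scene','side']:
    z=np.load(c+'.npz'); P=cloud(c,z['d']); q=P.copy(); q[...,:2]=(P[...,:2]-c0)@R
    ok=(z['d']>0)&(abs(q[...,0])<.06)&(abs(q[...,1])<.06)&(q[...,2]>.08)
    Q=q[ok]*1000; 
    for lo,hi in [(-32,-18),(-12,12),(18,30),(30,55)]:
        s=Q[(Q[:,1]>lo)&(Q[:,1]<hi)]
        r=np.hypot(s[:,0],s[:,2]-75); t=np.degrees(np.arctan2(s[:,2]-75,s[:,0]))
        k=r>30
        print(c,lo,hi,len(s),np.histogram(t[k],np.arange(-0,181,15))[0], s[np.argsort(-s[:,2])][:5].round().tolist())
    s=Q[(abs(Q[:,1])<30)&(Q[:,2]>105)]; print(s.mean(0).round(1), s.min(0).round(),s.max(0).round())
    for l in ['jar','tub','cup','brush','bowl','swatches']:
        pass
print(eyes.camera_params('wrist')['T_tool_cam'].round(3))
E
```

```text
scene -32 -18 15 [0 0 1 4 0 0 0 0 0 0 0 0] [[31.0, -20.0, 112.0], [28.0, -23.0, 106.0], [30.0, -20.0, 104.0], [23.0, -23.0, 104.0], [23.0, -20.0, 103.0]]
scene -12 12 149 [ 4  0  1 22  0 13 12  0 31 11  0  0] [[-2.0, -9.0, 123.0], [-3.0, -6.0, 122.0], [-1.0, 3.0, 122.0], [-3.0, -3.0, 122.0], [0.0, -5.0, 121.0]]
scene 18 30 57 [ 1  2  0 11  5  5  5  4  1  2  0  0] [[28.0, 25.0, 110.0], [-7.0, 25.0, 110.0], [3.0, 29.0, 109.0], [-0.0, 25.0, 109.0], [-4.0, 25.0, 109.0]]
scene 30 55 131 [ 3  8 12 13 12 14 13 10 22  4  1  0] [[-40.0, 37.0, 117.0], [-40.0, 34.0, 116.0], [-33.0, 34.0, 115.0], [-38.0, 34.0, 114.0], [-38.0, 37.0, 113.0]]
[  4.7   6.1 110.4] [-35. -23. 105.] [ 32.  29. 123.]
side -32 -18 41 [0 0 1 5 0 0 0 0 0 0 0 0] [[34.0, -21.0, 110.0], [31.0, -25.0, 108.0], [29.0, -19.0, 108.0], [28.0, -26.0, 108.0], [28.0, -25.0, 103.0]]
side -12 12 117 [ 3  0  1 11  0 11  5  0 20  3  0  6] [[1.0, -7.0, 121.0], [3.0, 8.0, 120.0], [-1.0, -12.0, 120.0], [-2.0, 1.0, 120.0], [1.0, 2.0, 120.0]]
side 18 30 60 [0 3 1 7 4 6 1 2 5 2 0 0] [[-34.0, 30.0, 115.0], [32.0, 24.0, 109.0], [6.0, 29.0, 108.0], [3.0, 28.0, 108.0], [31.0, 19.0, 108.0]]
side 30 55 59 [ 1  5  1  8  6  7  5  6 12  4  0  0] [[-38.0, 32.0, 117.0], [-37.0, 38.0, 113.0], [-31.0, 33.0, 113.0], [-39.0, 34.0, 111.0], [-0.0, 37.0, 110.0]]
[  5.    4.5 109.9] [-34. -26. 105.] [ 34.  30. 121.]
[[ 0.001  0.951  0.309  0.08 ]
 [ 1.    -0.001 -0.001  0.001]
 [-0.     0.309 -0.951 -0.143]
 [ 0.     0.     0.     1.   ]]
```

The T sits at 45° to the far side, so wheel = 0.785 and it needs exactly two clicks. Tool x will point along the push direction after a turn of about +9°. I move over the far side of the top paddle with the fingers shut.

servo_tool(
  motion=[-1, -0.915, -0.768, 0, 0, -1, -0.915, -0.768, 0, 0, -1, -0.915, -0.768, 0, 0],
)

```text
time: 0.98
tool_pos: [0.2458, 0.484, 0.2314]
tool_rot: [0.0, 0.132, 0.991, 0.0]
contact_force: [-0.7, -0.2, 0.0]
gripper_width: 0.378
grasp_force: 0.0
```

servo_tool(
  motion=[-1, -0.915, -0.768, 0, 0, -1, -0.915, -0.768, 0, 0, -1, -0.915, -0.768, 0, 0],
)

```text
time: 1.35
tool_pos: [0.3278, 0.3669, 0.2316]
tool_rot: [0.0, 0.132, 0.991, 0.0]
contact_force: [0.0, 0.7, 0.7]
gripper_width: 0.0
grasp_force: 0.0
```

servo_tool(
  motion=[-1, -0.915, -0.768, 0, 0, -1, -0.915, -0.768, 0, 0, -1, -0.915, -0.768, 0, 0],
)

```text
time: 1.72
tool_pos: [0.41, 0.2496, 0.2316]
tool_rot: [0.0, 0.132, 0.991, 0.0]
contact_force: [-0.7, 0.5, -0.6]
gripper_width: -0.001
grasp_force: 0.0
```

servo_tool(
  motion=[-1, -0.915, -0.768, 0, 0, -1, -0.915, -0.768, 0, 0, -1, -0.915, -0.768, 0, 0],
)

```text
time: 2.1
tool_pos: [0.4922, 0.132, 0.2315]
tool_rot: [0.0, 0.132, 0.991, 0.0]
contact_force: [0.6, 0.3, -0.4]
gripper_width: 0.001
grasp_force: 0.0
```

servo_tool(
  motion=[-1, -0.915, -0.768, 0, 0.198, -1, -0.915, -0.768, 0, 0.198, -1, -0.915, -0.768, 0, 0.198, -1, -0.915, -0.768, 0, 0.198],
)

```text
time: 2.6
tool_pos: [0.573, 0.0164, 0.231]
tool_rot: [-0.001, 0.208, 0.978, 0.0]
contact_force: [-0.6, 0.4, 0.4]
gripper_width: -0.004
grasp_force: 0.0
```

servo_tool(
  motion=[-1, 0, 0, 0.8, 0, -1, 0, 0, 0.8, 0, -1, 0, 0, 0.8, 0],
)

```text
time: 2.98
tool_pos: [0.5695, 0.0183, 0.1317]
tool_rot: [-0.004, 0.206, 0.978, -0.0]
contact_force: [0.2, 0.1, -0.2]
gripper_width: 0.0
grasp_force: 0.0
```

```bash
python3 - <<'E'
from h import *
im,d=eyes.grab_frame('wrist'); im2,d2=eyes.grab_frame('side')
save('w1',np.hstack([cv2.resize(im,(448,336)),cv2.resize(im2[125:225,205:305],(336,336),interpolation=cv2.INTER_CUBIC)]))
E
```

```text
(no output)
```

View pics/w1.png

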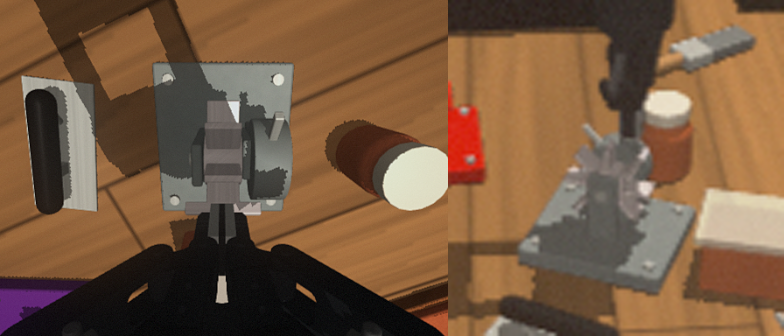

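The wrist picture shows the fingertips (224,215) laterally in line with the wheel (223,165), sitting just behind the top paddle and above the T (225,208). The side picture shows the tip above the wheel's far side. I check the pose, then descend.

servo_tool(
  motion=[-1, 0, 0, 0.1, 0, -1, 0, 0, 0.1, 0, -1, 0, 0, 0.1, 0],
)

```text
time: 3.45
tool_pos: [0.5731, 0.0159, 0.1239]
tool_rot: [0.0, 0.208, 0.978, 0.0]
contact_force: [-0.3, -0.6, 0.2]
gripper_width: 0.001
grasp_force: 0.0
```

servo_tool(
  motion=[-1, 0, 0, 0.04, 0, -1, 0, 0, 0.085, 0, -1, 0, 0, 0.085, 0],
)

```text
time: 3.82
tool_pos: [0.5722, 0.0159, 0.1122]
tool_rot: [-0.001, 0.208, 0.978, -0.0]
contact_force: [-0.7, 0.0, -0.1]
gripper_width: 0.004
grasp_force: 0.0
```

servo_tool(
  motion=[-1, 0.03, 0, 0, 0, -1, 0.06, 0, 0, 0, -1, 0.08, 0, 0, 0, -1, 0.1, 0, 0, 0, -1, 0.1, 0, 0, 0],
)

```text
time: 4.45
tool_pos: [0.5622, 0.0207, 0.1133]
tool_rot: [0.001, 0.208, 0.978, -0.0]
contact_force: [3.1, -0.5, -0.9]
gripper_width: -0.0
grasp_force: 1.0
```

servo_tool(
  motion=[-1, 0.02, 0, 0, 0, -1, 0.04, 0, 0, 0, -1, 0.06, 0, 0, 0, -1, 0.075, 0, 0, 0, -1, 0.075, 0, 0, 0],
)

```text
time: 5.08
tool_pos: [0.5531, 0.0247, 0.113]
tool_rot: [-0.001, 0.208, 0.978, 0.0]
contact_force: [1.0, -0.3, -0.4]
gripper_width: 0.005
grasp_force: 0.5
```

servo_tool(
  motion=[-1, 0.01, 0, 0, 0, -1, 0.02, 0, 0, 0, -1, 0.03, 0, 0, 0, -1, 0.03, 0, 0, 0],
)

```text
time: 5.58
tool_pos: [0.5501, 0.026, 0.1131]
tool_rot: [-0.0, 0.208, 0.978, 0.0]
contact_force: [0.2, -0.3, 0.3]
gripper_width: 0.001
grasp_force: 0.3
```

servo_tool(
  motion=[-1, 0.01, 0, 0, 0, -1, 0.02, 0, 0, 0, -1, 0.02, 0, 0, 0],
)

```text
time: 5.95
tool_pos: [0.5478, 0.027, 0.113]
tool_rot: [-0.0, 0.208, 0.978, 0.0]
contact_force: [-0.2, 0.4, 0.1]
gripper_width: 0.001
grasp_force: 0.1
```

```bash
python3 - <<'E'
from h import *
im,d=eyes.grab_frame('wrist'); im2,d2=eyes.grab_frame('side')
save('w2',np.hstack([cv2.resize(im[60:260,170:370],(400,400)),cv2.resize(im2[145:215,220:290],(400,400),interpolation=cv2.INTER_CUBIC)]))
E
```

```text
(no output)
```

View pics/w2.png

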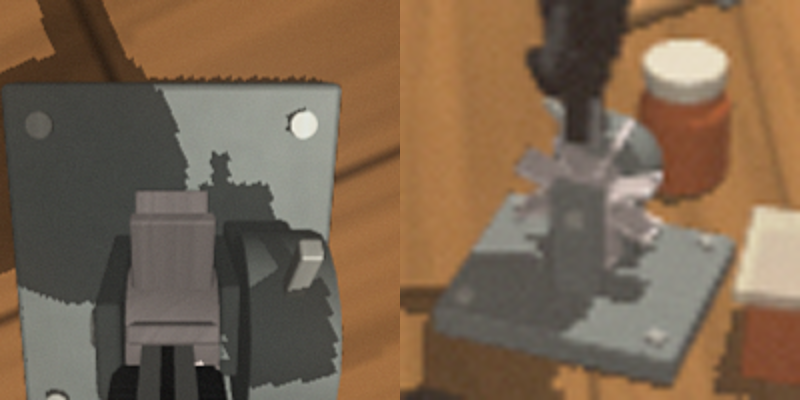

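The picture shows the finger between the paddle ahead and the T right behind it (right crop, 620,135). The force is near zero. I lift straight up and look at what the wheel does.

servo_tool(
  motion=[-1, 0, 0, -0.05, 0, -1, 0, 0, -0.2, 0, -1, -0.17, 0, -0.2, 0, -1, -0.17, 0, -0.2, 0, -1, -0.17, 0, -0.2, 0],
)

```text
time: 6.68
tool_pos: [0.5665, 0.0188, 0.1376]
tool_rot: [-0.0, 0.208, 0.978, 0.0]
contact_force: [0.2, -0.8, -0.3]
gripper_width: 0.001
grasp_force: 0.0
```

```bash
cat >> h.py <<'E'
def wheel(tag):
    a=np.radians(-24); c0=np.array([.5522,.025]); R=np.array([[np.cos(a),-np.sin(a)],[np.sin(a),np.cos(a)]])
    ims=[]
    for c,(u,v) in {'scene':(285,212),'side':(255,180)}.items():
        im,d=eyes.grab_frame(c); ims.append(cv2.resize(im[v-35:v+35,u-35:u+35],(400,400),interpolation=cv2.INTER_CUBIC))
        P=cloud(c,d); q=P.copy(); q[...,:2]=(P[...,:2]-c0)@R
        Q=q[(d>0)&(abs(q[...,0])<.06)&(abs(q[...,1])<.06)&(q[...,2]>.08)&(q[...,2]<.124)]*1000
        for lo,hi in [(-32,-18),(-12,12),(18,29)]:
            s=Q[(Q[:,1]>lo)&(Q[:,1]<hi)]; r=np.hypot(s[:,0],s[:,2]-75); t=np.degrees(np.arctan2(s[:,2]-75,s[:,0])); print(c,lo,hi,np.histogram(t[r>33],np.arange(0,181,15))[0])
    save(tag,np.hstack(ims))
E
python3 -c "
from h import *
wheel('c1')"
```

```text
scene -32 -18 [0 0 0 0 6 0 0 0 0 0 0 0]
scene -12 12 [ 0 23  2  0 17  0  0  0  0  0  0  0]
scene 18 29 [0 0 0 2 7 1 3 1 0 0 0 0]
side -32 -18 [0 0 0 0 4 0 0 0 0 0 0 0]
side -12 12 [ 0 17  0  0  7  0  0 17  0  6 11  0]
side 18 29 [0 1 1 0 6 3 1 1 2 0 0 0]
```

View pics/c1.png

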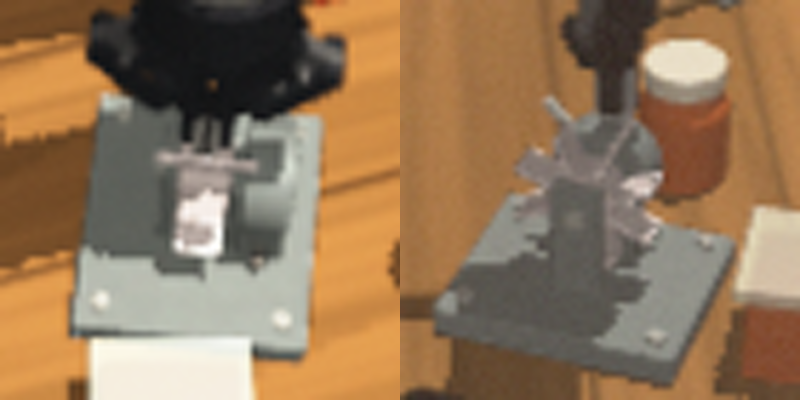

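The T (left crop 205,160) is at about 67°, mid-click. I measure again to see whether it is still moving.

servo_tool(
  motion=[-1, 0, 0, 0, 0, -1, 0, 0, 0, 0, -1, 0, 0, 0, 0, -1, 0, 0, 0, 0],
)

```text
time: 7.28
tool_pos: [0.5667, 0.0186, 0.1371]
tool_rot: [-0.0, 0.208, 0.978, -0.0]
contact_force: [1.3, -0.4, -0.6]
gripper_width: -0.001
grasp_force: 0.0
```

```bash
cat >> h.py <<'E'
def ang():
    # fit phase: max cos(8*(t)) over paddle-band points; T angle over T-band points
    a=np.radians(-24); c0=np.array([.5522,.025]); R=np.array([[np.cos(a),-np.sin(a)],[np.sin(a),np.cos(a)]])
    for c in ['scene','side']:
        im,d=eyes.grab_frame(c); P=cloud(c,d); q=P.copy(); q[...,:2]=(P[...,:2]-c0)@R
        Q=q[(d>0)&(abs(q[...,0])<.06)&(abs(q[...,1])<.03)&(q[...,2]>.06)&(q[...,2]<.124)]*1000
        r=np.hypot(Q[:,0],Q[:,2]-75); t=np.arctan2(Q[:,2]-75,Q[:,0])
        T=(Q[:,1]<-17)&(r>33); p=(abs(Q[:,1])<12)&(r>33)
        print(c,'T deg',np.degrees(t[T]).round().tolist(),'phase',np.degrees(np.angle(np.exp(8j*t[p]).mean()))/8)
E
python3 -c "
from h import *
ang()"
```

```text
scene T deg [72.0, 73.0, 72.0, 68.0, 68.0, 68.0] phase -19.177381365803836
side T deg [69.0, 67.0, 69.0, 65.0] phase 21.678429148389327
```

The wheel is stuck on the crest at about 68° and is at rest. I'll push the T from behind, a few degrees more.

servo_tool(
  motion=[-1, -0.18, 0, 0, 0, -1, -0.18, 0, 0, 0, -1, -0.18, 0, 0.1, 0, -1, -0.18, 0, 0.2, 0, -1, -0.18, 0, 0.2, 0],
)

```text
time: 8.0
tool_pos: [0.5847, 0.0102, 0.1107]
tool_rot: [-0.002, 0.208, 0.978, -0.0]
contact_force: [0.8, -0.4, 0.3]
gripper_width: -0.003
grasp_force: 0.0
```

servo_tool(
  motion=[-1, 0.02, 0, 0, 0, -1, 0.04, 0, 0, 0, -1, 0.06, 0, 0, 0, -1, 0.08, 0, 0, 0, -1, 0.08, 0, 0, 0],
)

```text
time: 8.62
tool_pos: [0.5778, 0.0138, 0.1135]
tool_rot: [0.0, 0.208, 0.978, 0.0]
contact_force: [0.4, 0.4, 0.3]
gripper_width: 0.003
grasp_force: 0.1
```

```bash
python3 -c "
from h import *
ang()"
```

```text
scene T deg [72.0, 69.0, 68.0, 69.0] phase -17.713082646693987
side T deg [69.0, 66.0, 67.0, 69.0, 65.0] phase 21.44086909425525
```

servo_tool(
  motion=[-1, 0.012, 0, 0, 0, -1, 0.025, 0, 0, 0, -1, 0.037, 0, 0, 0, -1, 0.037, 0, 0, 0],
)

```text
time: 9.22
tool_pos: [0.5746, 0.0153, 0.1145]
tool_rot: [0.001, 0.208, 0.978, -0.0]
contact_force: [1.0, -1.6, 5.5]
gripper_width: 0.003
grasp_force: 2.6
```

```bash
python3 -c "
from h import *
ang()"
```

```text
scene T deg [77.0, 72.0, 72.0, 73.0] phase -13.506014748381835
side T deg [75.0, 72.0, 69.0, 76.0, 72.0, 74.0, 69.0] phase -18.66213232504126
```

servo_tool(
  motion=[-1, 0.012, 0, 0, 0, -1, 0.025, 0, 0, 0, -1, 0.037, 0, 0, 0, -1, 0.037, 0, 0, 0],
)

```text
time: 9.82
tool_pos: [0.5711, 0.0169, 0.1154]
tool_rot: [0.002, 0.208, 0.978, -0.0]
contact_force: [0.4, -1.7, 8.2]
gripper_width: -0.001
grasp_force: 3.5
```

```bash
python3 -c "
from h import *
ang()"
```

```text
scene T deg [79.0, 79.0, 77.0, 78.0] phase -8.11455411618936
side T deg [79.0, 77.0, 81.0, 75.0] phase -13.381045230245133
```

servo_tool(
  motion=[-1, 0, 0, -0.05, 0, -1, 0, 0, -0.15, 0, -1, 0, 0, -0.25, 0, -1, 0, 0, -0.25, 0, -1, 0, 0, -0.25, 0],
)

```text
time: 10.55
tool_pos: [0.5694, 0.0174, 0.143]
tool_rot: [-0.0, 0.208, 0.978, 0.0]
contact_force: [-0.6, -0.2, 0.1]
gripper_width: 0.004
grasp_force: 0.0
```

```bash
python3 -c "
from h import *
ang(); wheel('c2')"
```

```text
scene T deg [93.0, 92.0, 92.0, 90.0, 93.0, 89.0, 90.0, 90.0] phase 3.9700893390498626
side T deg [93.0, 88.0, 90.0, 88.0, 89.0, 87.0, 88.0] phase -1.2700062524233517
scene -32 -18 [0 0 0 0 0 2 3 0 0 0 0 0]
scene -12 12 [ 7  0  2 14  0  0  0  0  0  0  0  0]
scene 18 29 [ 0  0  0  1  4  3 10  2  1  0  0  0]
side -32 -18 [0 0 0 0 0 3 4 0 0 0 0 0]
side -12 12 [ 1  0  2 11  0 11  3  0 18  1  0  3]
side 18 29 [1 1 1 1 1 3 2 3 0 0 0 0]
```

View pics/c2.png

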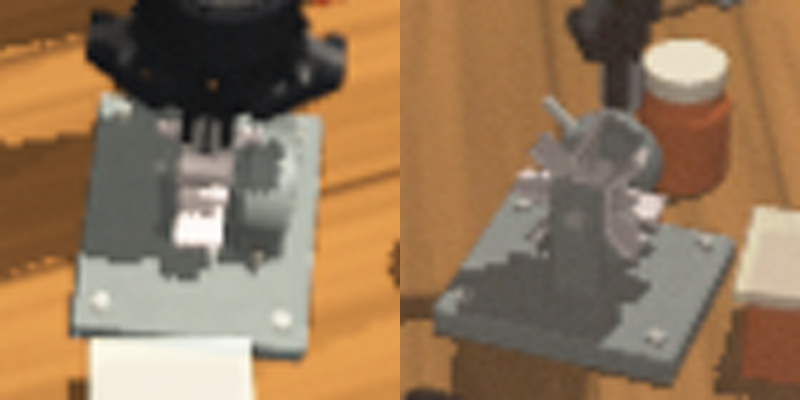

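T now stands straight up (wheel 1.571) and the counter has not moved. One more click: I go behind the T and push to about 28° in small steps.

servo_tool(
  motion=[-1, -0.045, 0, 0, 0, -1, -0.045, 0, 0.12, 0, -1, -0.045, 0, 0.2, 0, -1, -0.045, 0, 0.26, 0, -1, -0.045, 0, 0.26, 0],
)

```text
time: 11.38
tool_pos: [0.5738, 0.0152, 0.1106]
tool_rot: [-0.001, 0.208, 0.978, -0.0]
contact_force: [-0.4, -0.4, 0.9]
gripper_width: -0.001
grasp_force: 0.0
```

servo_tool(
  motion=[-1, 0.03, 0, 0, 0, -1, 0.06, 0, 0, 0, -1, 0.09, 0, 0, 0, -1, 0.12, 0, 0, 0, -1, 0.14, 0, 0, 0],
)

```text
time: 12.0
tool_pos: [0.5599, 0.0217, 0.1124]
tool_rot: [0.001, 0.208, 0.978, -0.0]
contact_force: [3.3, -2.1, -1.7]
gripper_width: -0.001
grasp_force: 1.8
```

```bash
python3 -c "
from h import *
print(manip.state()['tool_pos'],manip.state()['contact_force']);ang()"
```

```text
[0.55993145 0.02173054 0.11241168] [ 3.28373112 -2.06065509 -1.66964169]
scene T deg [95.0, 96.0, 94.0, 93.0, 93.0, 98.0] phase 10.192842190065456
side T deg [95.0, 91.0, 94.0, 99.0, 92.0] phase 3.834929227728174
```

servo_tool(
  motion=[-1, 0.03, 0, 0, 0, -1, 0.06, 0, 0, 0, -1, 0.085, 0, 0, 0, -1, 0.11, 0, 0, 0, -1, 0.11, 0, 0, 0],
)

```text
time: 12.72
tool_pos: [0.5465, 0.0276, 0.1117]
tool_rot: [-0.001, 0.208, 0.978, 0.0]
contact_force: [0.2, -0.7, 0.5]
gripper_width: -0.001
grasp_force: 0.0
```

```bash
python3 -c "
from h import *
ang()"
```

```text
scene T deg [119.0, 115.0, 113.0, 115.0, 112.0, 114.0, 118.0] phase -15.148791054263798
side T deg [115.0, 113.0, 111.0, 116.0, 110.0, 119.0] phase -18.96926602783154
```

servo_tool(
  motion=[-1, 0.015, 0, 0, 0, -1, 0.03, 0, 0, 0, -1, 0.04, 0, 0, 0, -1, 0.04, 0, 0, 0],
)

```text
time: 13.32
tool_pos: [0.5423, 0.0295, 0.1119]
tool_rot: [-0.001, 0.208, 0.978, 0.0]
contact_force: [-2.5, 1.5, 1.9]
gripper_width: 0.003
grasp_force: 1.4
```

```bash
python3 -c "
from h import *
ang()"
```

```text
scene T deg [128.0, 128.0, 128.0, 121.0, 127.0] phase -2.2148685228877065
side T deg [126.0, 128.0, 124.0, 125.0, 124.0, 125.0] phase -5.979381641570649
```

The T snapped to about 126° and the following paddle now rests on the finger's back. Lifting straight up lets it finish the click.

servo_tool(
  motion=[-1, 0, 0, -0.05, 0, -1, 0, 0, -0.12, 0, -1, 0, 0, -0.3, 0, -1, 0, 0, -0.7, 0, -1, 0, 0, -0.9, 0],
)

```text
time: 14.05
tool_pos: [0.5447, 0.0289, 0.2243]
tool_rot: [0.003, 0.208, 0.978, 0.0]
contact_force: [0.4, -1.0, 0.0]
gripper_width: 0.0
grasp_force: 0.0
```

servo_tool(
  motion=[-1, 0.3, 0, 0, 0, -1, 0.9, 0, 0, 0, -1, 0.9, 0, 0, 0],
)

```text
time: 14.42
tool_pos: [0.4423, 0.074, 0.2203]
tool_rot: [0.001, 0.207, 0.978, 0.0]
contact_force: [-0.1, -0.4, 0.3]
gripper_width: 0.002
grasp_force: 0.0
```

```bash
python3 -c "
from h import *
ang(); wheel('c3'); print(manip.state()['contact_force'])"
```

```text
scene T deg [137.0, 132.0, 136.0, 133.0, 133.0, 137.0, 139.0] phase 1.2596092293769428
side T deg [131.0, 133.0, 127.0, 126.0, 133.0, 128.0] phase -0.7219746326892726
scene -32 -18 [0 0 0 0 0 0 0 0 6 1 0 0]
scene -12 12 [ 3  0  1 18  0 12 11  0 27 11  0  0]
scene 18 29 [ 0  0  0  0  2  1  3  0 10  1  0  0]
side -32 -18 [0 0 0 0 0 0 0 0 4 2 0 0]
side -12 12 [ 2  0  4  9  0 11  4  0 16  2  0  2]
side 18 29 [0 1 0 0 1 3 0 1 5 0 0 0]
[-0.00232405  0.47781857  0.33499288]
```

View pics/c3.png

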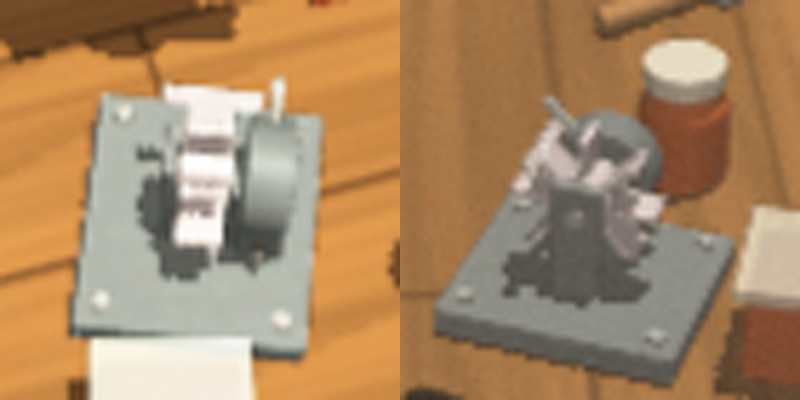

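The T (left crop 213,95; right crop 540,155) lies level with the pointer bar, and the paddle phase is close to 0, so the wheel is at rest on the click. The counter is in place and the arm is clear, so I hand in.

```bash
python3 -c "
from h import *
print(job_done())"
```

```text
the job is handed in; nothing more can be done
None
```

I turned the wheel two clicks, and the final pictures show the wide T-ended paddle at rest level with the pointer, with the counter still in place and the arm clear; the job is handed in, and no verdict came back.

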